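# Run a sample puck through the L-slot into the reader and start it

## Task

The orange sample puck stands at the loading end of the white loader, its guide pin in the L-shaped slot. With the fingertips, gently push it along the slot to the corner, round the corner and fully home to the end of the slot at the green marks, without gripping, lifting or tipping it; only then press the blue start button all the way down and let go. Leave the puck home and all other bottles, vials and tools where they stand.

Things in the scene. Friction and masses are not known exactly. Their poses are not given: they have to be found in the camera images.
- loader: White sample loader fixed to the bench, place and yaw vary. Origin on the bench top. Plate x -100 to 100, y -115 to 90, top 40 above the bench, with a black L-shaped slot 15 wide, 20 deep: first leg along the loader's +x at y = -35 from the loading end (pin centre x = -55, orange bar) to the corner. Grey reader head, 80 tall, beyond the plate at x 100 to 165, y -30 to 90.
- corner (a point): On the plate's top (loader's x = 55, y = -35): where the puck's axis is when the pin meets the dead stop at the end of the first leg. From here the second leg runs 70 along the loader's +y. Axes as the loader's.
- home (a point): On the plate's top (loader's x = 55, y = 35), at the green marks: where the puck's axis is when the pin meets the dead stop at the end of the second leg, fully home. In this leg the pin has 4 of play towards the loader's -x. Axes as the loader's.
- puck: Loose orange puck, 44 dia x 24 tall, about 150 g, lying flat on the plate, with a glass vial and white cap fixed on it (24 dia, top at 48). Origin: centre of its flat underside, z up. A steel pin 11 dia reaches 16 below it into the slot. Starts 0 to 35 from the loading end, free to turn about z. Slides with about 1 N; being glassware it breaks if squeezed or shoved with 40 N.
- start (a joint): Travel of the blue start button, 0 = up, 0.006 m = fully down; spring return, 5 N when fully down. The press counts from 0.0045 m, and it must not be pressed before the puck is home.
- start_top (a point): Centre of the top of the blue start button (30 dia), which stands on the plate at the loader's x = -66, y = 55 and is pressed straight down.
- vial_a: loose amber vial with white cap standing on the loader's plate, 22 dia x 44 tall; origin at the centre of its underside. Bystander.
- vial_b: loose amber vial with blue cap standing on the loader's plate, 22 dia x 44 tall; origin at the centre of its underside. Bystander.
- amber_bottle: amber bottle on the bench, 72 dia x 150 tall, origin at its underside. Bystander.
- white_jar: white jar on the bench, 70 dia x 90 tall, origin at its underside. Bystander.
- beaker: glass beaker on the bench, 70 dia x 90 tall, origin at its underside. Bystander.
- tip_box: green closed box on the bench, 120 x 80 x 50 tall, origin at its underside. Bystander.
- screwdriver: screwdriver lying on the bench, 200 long, origin at the middle of its underside. Bystander.
Things that resemble listed ones, but are neither listed nor needed, are in the scene too. Leave any pink, purple or turquoise look-alike of the puck alone.

How it is judged:
On the way, in this order (a step that is already met when the one before it is completed fails the run):
1. the puck has been pushed to the corner of the slot (x of puck in the frame of corner above -0.008 m and y of puck in the frame of corner below 0.015 m and z of puck in the frame of home below 0.005 m), for 0.02 s.
2. the puck is fully home at the end of the slot (y of puck in the frame of home between -0.005 and 0.004 m and x of puck in the frame of home between -0.008 and 0.004 m and z of puck in the frame of home between -0.004 and 0.003 m and angle between puck's own z axis and vertical below 0.1 rad), for 0.2 s.
3. the start button is pressed down with the puck home (all of step 2 and value of joint start above 0.0045 m), for 0.02 s.
At the end, for the whole second after the job is handed in: The puck stands flat on the plate, at rest, within 5 mm of the end of the slot's second leg, and the start button has been pressed and is up again (all of step 2 and linear speed of puck below 0.01 m/s and value of joint start below 0.002 m); the robot touches nothing.
It fails at once if the puck is lifted more than 6 mm or tipped more than 0.2 rad (z of puck in the frame of home above 0.006 m or angle between puck's own z axis and vertical above 0.2 rad).
It fails at once if the puck is squeezed or shoved with more than 40 N (contact force between the fingers and puck above 40 N).
It fails at once if the start button is pressed before the puck is home (value of joint start above 0.003 m and y of puck in the frame of home below -0.006 m).
It fails at once if a bystander is moved by more than 15 mm or tipped over (distance of any of vial_a, vial_b, amber_bottle, white_jar, beaker, tip_box, screwdriver from where it was at the start of the episode above 0.015 m or angle between any of vial_a, vial_b, amber_bottle, white_jar, beaker, tip_box's own z axis and vertical above 0.3 rad).
It also fails if it takes over 51 s, if anything falls off the work surface, if the arm or the gripper's body presses on something with over 40 N, if the wrist force passes 120 N, or if a joint passes its speed limit or range.

## Robot

A 6-joint arm with a two-finger parallel gripper is mounted at the origin on the work surface. World frame = base frame: x ahead of the robot, y to its left, z up, the work surface at z = 0. Lengths are in m, angles in rad, forces in N, time in s.
With the tool pointing down it reaches from about 0.375 to 0.9 m from the base axis. Payload 3.1 kg.
Tool frame: the origin (TCP) lies midway between the tips of the shut fingers; the grasp point (between the pads) lies 19 mm behind it (pinch_z is the distance from the TCP to the grasp point, in m); y points along the fingers, z is the direction in which the jaws open and shut, and the axes are right-handed (so a half turn about y gives the same grasp; the last joint's range is limited). The gripper opens to 87 mm and grips with 3 to 60 N. Pads are 19 mm wide; open, the fingers measure 117 mm over their backs; the gripper's body (75 mm by 190 mm) begins 51 mm behind the grasp point.
Start: joints at [0.949, 0.527, 1.433, -0, 1.181, -0.178], TCP at [0.268, 0.564, 0.223] pointing down, gripper open.
Joint ranges: [-3.08, 3.08], [-0.75, 2.2], [0.22, 2.44], [-1.43, 4.57], [0, 2.65], [-2.85, 2.85]. Speed limits (rad/s): [2.79, 2.79, 3.14, 3.14, 3.14, 3.14].

## Interface

Orientations are given as a unit quaternion [x, y, z, w].
In Python, from rig import * gives the robot as it stands.
- The arm moves only by the tool drive_tool, never from a script. Its argument "plan" is a list of rows, each a list of 7 numbers: the shift along the tool's x, y, z in mm, then the turn, a rotation vector about the tool's x, y, z in degrees, then the finger opening in mm, from 0 to 87. A call has 1 to 10 rows; each row is the pose to reach, as a shift and turn from the pose commanded when the call began, along the tool's axes at that moment; what a row does not reach only later rows make up. A row lasts 1/10 s, in which the tool goes at most 50 mm and 8.59 degrees, less where a joint would pass 70% of its speed; a pose out of reach is approached as far as the arm can. A call with a gripper value outside its range is refused whole. The fingers move at their own pace and stop on an object; "newtons" is the grip in N (left out, the last holds). Time passes only in rows, so rows that repeat a pose let the fingers close. It gives the time, the measured TCP pose, the force and the opening at its end, in the units of the state.
- get_obs(): the state, without advancing time (a new reading comes with each control period).
- camera(name): name is "scene" or "top"; returns the picture (384x512x3 uint8, blue, green, red); there is no depth.
- get_calibration(name): a dict with "fx", "fy", "cx", "cy" (pixels), "origin" and "rotation" of the camera in the world. Camera axes: x right, y down, z forward; pixel columns grow to the right and rows downward; lengths in m; the calibration is good to about 2 mm. A picture is of the moment at which its call begins. get_calibration takes no time and is no camera call.
- hand_in(): hands the job in, once; it reports no verdict.
Trained networks look in the newest picture that a camera, given by its name, has taken for a name from the list of things; names that differ only in an ending like _2 or _b are one class to them, and where a whole thing is asked for, a point or a joint stands for the part that bears it (a point fixed in the world has none). Each returns a list of dicts, best first, with "conf" (0 to 1); they miss things now and then, are a little off and sometimes report something else, mostly with a low value. They report only what shows in the picture. A call takes as long as a camera call. They do not tell look-alikes from the thing itself.
- spot_in(camera, target): "location" ([column, row] in pixels, amid what is visible of it).
- mark_of(camera, target): "location" ([column, row] in pixels: a listed point, or the origin of a listed thing).
The state is a dict: "time": time; "q": joint angles; "joint_velocities": joint speeds; "joint_torque": joint torques, N m; "position": TCP position; "tool_rot": TCP orientation; "ft_force": force on the tool from outside, world axes, zero at the start; "moment": the same for the moment, N m; "grip_width": finger opening in m.
Only numpy, scipy, OpenCV 4.12 (cv2) and the standard library are available. Lean on these libraries where they do the work, as an engineer would, in place of code of your own. Each camera call takes 0.05 s, during which the arm holds its last target. There are 200 camera calls.

## Working session

There is one attempt and no reset: what is moved stays moved. The work goes in short steps, Python scripts to look and compute and a tool call to move; the robot and the scene stay as the last step left them, time stands still between calls to the robot, and variables do not carry over. Pictures are saved under pics/ and viewed, about 8 in all and at most 12, crops included, and the job is handed in when it is done.

Besides the shell and the picture viewer there is one more tool, called after "Emit:" as a command line: name --pt "numbers of a row" for each row, then --argument value for the rest. drive_tool: Moves the arm, as the interface text tells. Its arguments: {"type":"object","properties":{"plan":{"type":"array","items":{"type":"array","items":{"type":"number"}}},"newtons":{"type":"number"}},"required":["plan"]}

```bash
ls; mkdir -p pics; cat > h.py <<'E'
from rig import *
import numpy as np, cv2
def ray(cam,px,z):
    c=get_calibration(cam);R=np.array(c["rotation"]);o=np.array(c["origin"])
    d=R@np.array([(px[0]-c["cx"])/c["fx"],(px[1]-c["cy"])/c["fy"],1]);return o+d*(z-o[2])/d[2]
def proj(cam,p):
    c=get_calibration(cam);R=np.array(c["rotation"]);v=R.T@(np.array(p)-np.array(c["origin"]))
    return [round(float(c["fx"]*v[0]/v[2]+c["cx"]),1),round(float(c["fy"]*v[1]/v[2]+c["cy"]),1)]
E
python3 - <<'E'
from h import *
s=get_obs();print(s)
for c in("top","scene"):
    cv2.imwrite(f"pics/{c}0.png",cv2.resize(camera(c),(768,576)))
    k=get_calibration(c);print(c,k)
for t,z in(("corner",.04),("home",.04),("start_top",.05),("puck",.04),("loader",0),("vial_a",.04)):
    for c in("top","scene"):
        for r in mark_of(c,t)[:3]: print(t,c,round(r["conf"],2),np.round(r["location"],1),np.round(ray(c,r["location"],z),4))
E
```

```text
pics
{'time': 0.0, 'q': array([ 9.48503280e-01,  5.28506282e-01,  1.43388613e+00, -6.98863907e-06,
        1.18139341e+00, -1.78488083e-01]), 'joint_velocities': array([ 0.00047872,  0.00138165, -0.00056864, -0.00078732, -0.00177607,
        0.00091719]), 'joint_torque': array([-8.51471623e-05, -4.40047038e+01, -1.76593870e+01,  6.33276463e-02,
        5.84641483e-02, -1.87565424e-04]), 'position': array([0.2679    , 0.56386794, 0.22155213]), 'tool_rot': array([ 0.69048364, -0.15592332,  0.15532306, -0.68905371]), 'ft_force': array([ 0.19472561, -0.51566934,  0.72281079]), 'moment': array([ 0.00922105, -0.00827259,  0.05877982]), 'grip_width': 0.08726000851489361}
top {'fx': 487.82521245843856, 'fy': 487.82521245843856, 'cx': 255.47033051950837, 'cy': 191.97347958449848, 'origin': array([ 0.39330978, -0.02066098,  1.50384404]), 'rotation': array([-0.69933739,  0.71394425, -0.02484848,  0.02435928])}
scene {'fx': 439.80048539624084, 'fy': 439.80048539624084, 'cx': 258.49715371378664, 'cy': 189.5657316800076, 'origin': array([ 0.97687265, -0.85047484,  0.71554522]), 'rotation': array([ 0.84564098,  0.22968098, -0.1313995 , -0.46354304])}Traceback (most recent call last):
  File "<stdin>", line 8, in <module>
  File "h.py", line 5, in ray
    d=R@np.array([(px[0]-c["cx"])/c["fx"],(px[1]-c["cy"])/c["fy"],1]);return o+d*(z-o[2])/d[2]
      ~^~~~~~~~~~~~~~~~~~~~~~~~~~~~~~~~~~~~~~~~~~~~~~~~~~~~~~~~~~~~~~
ValueError: matmul: Input operand 1 has a mismatch in its core dimension 0, with gufunc signature (n?,k),(k,m?)->(n?,m?) (size 3 is different from 4)
```

Rotation is a quaternion.

```bash
sed -i 's/R=np.array(c\["rotation"\])/R=Rotation.from_quat(c["rotation"]).as_matrix()/; s/^import numpy as np, cv2/import numpy as np, cv2\nfrom scipy.spatial.transform import Rotation/' h.py
python3 - <<'E'
from h import *
s=get_obs();print(Rotation.from_quat(s["tool_rot"]).as_matrix().round(3))
for t,z in(("corner",.04),("home",.04),("start_top",.05),("puck",.04),("loader",0),("vial_a",.04)):
    for c in("top","scene"):
        for r in mark_of(c,t)[:3]: print(t,c,round(r["conf"],2),np.round(r["location"],1),np.round(ray(c,r["location"],z),4))
E
```

```text
[[ 0.903 -0.001  0.429]
 [-0.429 -0.001  0.903]
 [-0.    -1.    -0.002]]
corner top 0.87 [292.3 160.1] [ 0.5896 -0.136   0.04  ]
corner scene 0.94 [273.6 252.3] [ 0.5986 -0.156   0.04  ]
home top 0.91 [272.  156.1] [ 0.603  -0.0749  0.04  ]
home scene 0.79 [296.2 241.3] [ 0.6262 -0.0933  0.04  ]
home scene 0.25 [280.7 216.7] [ 0.5459 -0.0229  0.04  ]
start_top top 0.6 [258.8 188.5] [ 0.5049 -0.0329  0.05  ]
start_top scene 0.66 [266.8 205. ] [ 0.4949 -0.0067  0.05  ]
puck top 0.69 [331.3 234.4] [ 0.3635 -0.2468  0.04  ]
puck top 0.67 [279.3 239.9] [ 0.3504 -0.0909  0.04  ]
puck top 0.62 [342.2 180.2] [ 0.5255 -0.2847  0.04  ]
puck scene 0.85 [204.7 216.7] [ 0.3736 -0.1221  0.04  ]
puck scene 0.82 [212.6 288. ] [ 0.5426 -0.3218  0.04  ]
puck scene 0.8 [169.4 250.8] [ 0.3834 -0.2743  0.04  ]
loader top 0.57 [279.2 177.1] [ 0.5428 -0.0972  0.    ]
loader scene 0.59 [270.1 245.3] [ 0.5554 -0.0957  0.    ]
loader scene 0.42 [312.5 157.4] [0.4511 0.3849 0.    ]
vial_a top 0.62 [304.7 200.2] [ 0.4675 -0.1701  0.04  ]
vial_a top 0.58 [256.2 172.9] [ 0.553  -0.0261  0.04  ]
vial_a scene 0.68 [227.2 239.9] [ 0.4787 -0.1723  0.04  ]
vial_a scene 0.62 [282.8 215.7] [ 0.5486 -0.0162  0.04  ]
vial_a scene 0.17 [264.9 243.4] [ 0.5647 -0.138   0.04  ]
```

View pics/top0.png

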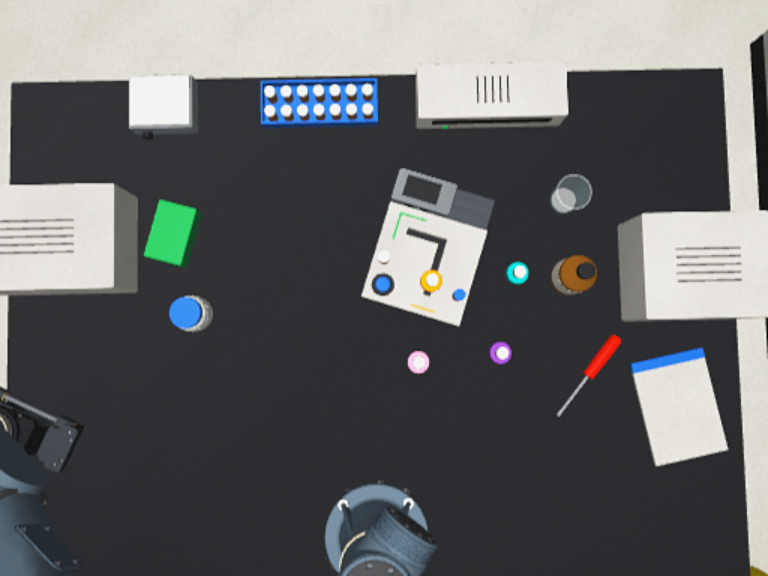

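View pics/scene0.png

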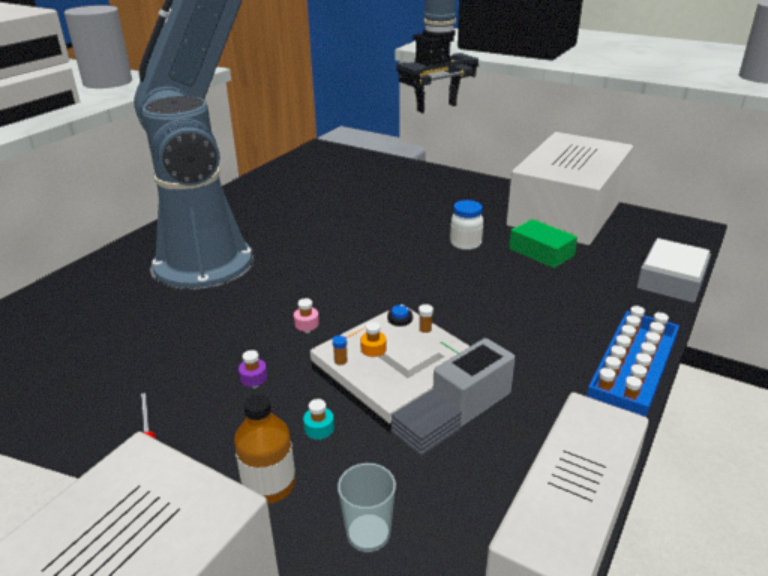

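Top (768 px): orange puck at (431,282), button at (382,284), white-cap vial at (384,257), blue-cap vial at (460,295), head at (440,200). Zooming in to fit the loader pose.

```bash
python3 - <<'E'
from h import *
a=camera("top"); b=camera("scene")
c1=cv2.resize(a[105:225,235:335],None,fx=5,fy=5,interpolation=cv2.INTER_CUBIC)
cv2.imwrite("pics/c1.png",c1)
c2=cv2.resize(b[190:310,195:355],None,fx=5,fy=5,interpolation=cv2.INTER_CUBIC)
cv2.imwrite("pics/c2.png",c2)
np.save("top.npy",a);np.save("scene.npy",b)
E
```

```text
(no output)
```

View pics/c1.png

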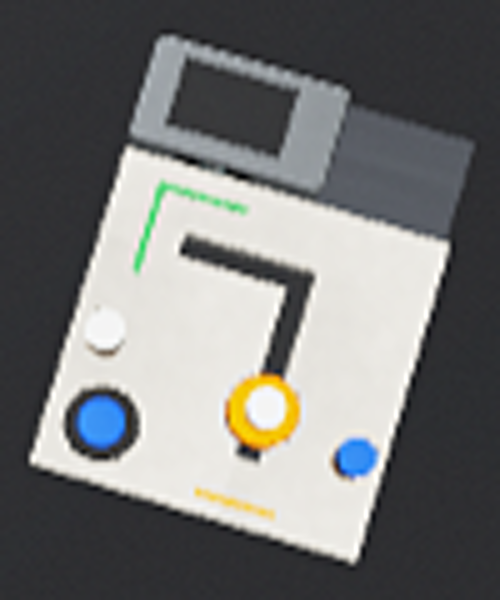

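View pics/c2.png

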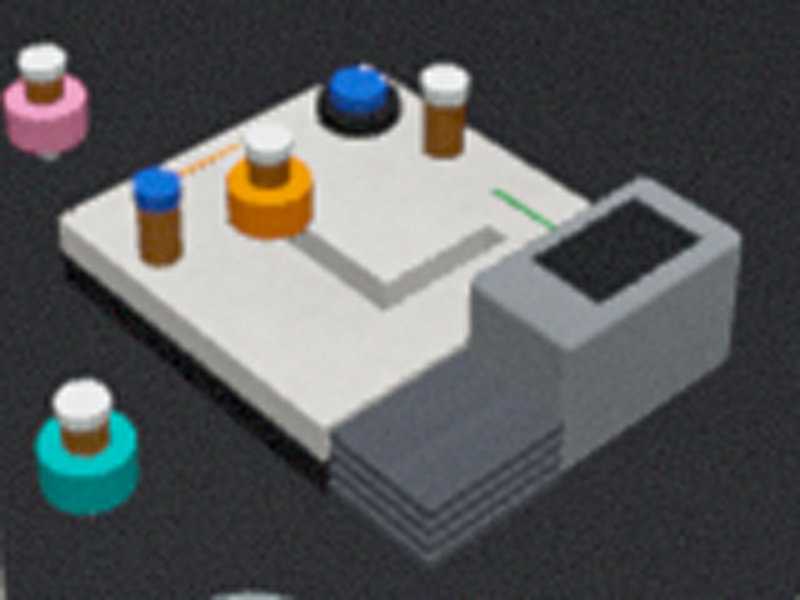

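The crop (5x) shows the plate corners (127,146), (450,240), (355,562), (30,463). The puck is about 20 mm in from the loading end, with one vial near the button and one right of the slot start.

```bash
cat >> h.py <<'E'
import json,os
if os.path.exists("pose.json"): _p=json.load(open("pose.json"));TH=_p[2];O=np.array([_p[0],_p[1]]);RL=np.array([[np.cos(TH),-np.sin(TH)],[np.sin(TH),np.cos(TH)]])
def W(x,y): return O+RL@np.array([x,y])
def L(p): return RL.T@(np.array(p)[:2]-O)
E
python3 - <<'E'
from h import *
from scipy.optimize import least_squares
f=lambda p,o:((p[0]+.5)/5-.5+o[0],(p[1]+.5)/5-.5+o[1])
LP=[(.1,.09),(.1,-.115),(-.1,-.115),(-.1,.09)]
t=[f(p,(235,105)) for p in[(127,146),(450,240),(355,562),(30,463)]]
P=np.array([ray("top",p,.04)[:2] for p in t])
sc={(-.1,-.115):(62,222),(.1,-.115):(325,432)}
Rm=lambda a:np.array([[np.cos(a),-np.sin(a)],[np.sin(a),np.cos(a)]])
r=least_squares(lambda v:((np.array(LP)@Rm(v[2]).T+v[:2])-P).ravel(),[.54,-.1,-.3])
print(r.x,np.round(r.fun*1000,1))
for k,v in sc.items(): print(k,np.round(ray("scene",f(v,(195,190)),.04),4),np.round(Rm(r.x[2])@k+r.x[:2],4))
json.dump(list(r.x),open("pose.json","w"))
E
python3 - <<'E'
from h import *
f=lambda p,o:((p[0]+.5)/5-.5+o[0],(p[1]+.5)/5-.5+o[1])
for n,p,z in(("puckcap",(268,406),.088),("puckbody",(262,410),.064),("vialw cap",(103,331),.084),("vialb cap",(356,457),.084),("button",(102,419),.055),("slotcorner",(314,272),.04),("slotend",(186,245),.04)):
    print(n,(L(ray("top",f(p,(235,105)),z))*1000).round(1))
for n,p,z in(("vialw foot front",(443,157),.04),("vialb base",(160,262),.04),("puck bottom edge",(270,237),.04),("button centre top",(360,78),.055),("slotc",(386,310),.04)):
    print(n,(L(ray("scene",f(p,(195,190)),z))*1000).round(1))
for n in("corner","home"):
    print(n,W(.055,-.035 if n=="corner" else .035))
print("btn",W(-.066,.055),TH, "start L")
E
```

```text
[ 0.54882681 -0.0939863  -0.31325324] [-0.2  0.9 -1.9  0.1  1.2 -1.2  0.9  0.2]
(-0.1, -0.115) [ 0.4223 -0.1782  0.04  ] [ 0.4183 -0.1726]
(0.1, -0.115) [ 0.6104 -0.2405  0.04  ] [ 0.6085 -0.2342]
puckcap [-31.3 -35.7]
puckbody [-32.2 -34. ]
vialw cap [-16.5  69.1]
vialb cap [-44.7 -93.5]
button [-64.   55.4]
slotcorner [ 59.4 -41.2]
slotend [52.8 37.6]
vialw foot front [-6.8 58.5]
vialb base [ -37.2 -102.2]
puck bottom edge [-16.3 -50.2]
button centre top [-72.5  60.4]
slotc [ 61.8 -45.1]
corner [ 0.59036486 -0.1442316 ]
home [ 0.61193572 -0.07763808]
btn [ 0.50298716 -0.02132458] -0.31325324232940144 start L
```

```bash
cat >> h.py <<'E'
def go(x,y,z):
    "tool-axis shift (mm) from the measured TCP to loader point x,y (mm), height z (mm)"
    s=get_obs();R=Rotation.from_quat(s["tool_rot"]).as_matrix();p=s["position"]
    t=np.append(W(x/1000,y/1000),z/1000)
    yaw=np.degrees(np.arctan2(R[1,0],R[0,0])-TH)
    print("t",round(s["time"],2),"TCP L",(L(p)*1000).round(1),round(p[2]*1000,1),"shift",(R.T@(t-p)*1000).round(1),"yawerr",yaw.round(2))
E
python3 -c "
from h import *
go(-88,-35,160)
print(ray('top',(383,181),.0),ray('top',(392,180),.15))"
```

```text
t 0.85 TCP L [-469.7  540. ] 222.6 shift [ 453.3   62.6 -520.4] yawerr -7.48
[ 0.52401715 -0.418119    0.        ] [ 0.51325765 -0.40365868  0.15      ]
```

Emit:
drive_tool --pt "453 62 -520 0 -7.5 0 0" --pt "453 62 -520 0 -7.5 0 0" --pt "453 62 -520 0 -7.5 0 0" --pt "453 62 -520 0 -7.5 0 0" --pt "453 62 -520 0 -7.5 0 0" --pt "453 62 -520 0 -7.5 0 0" --pt "453 62 -520 0 -7.5 0 0" --pt "453 62 -520 0 -7.5 0 0" --pt "453 62 -520 0 -7.5 0 0" --pt "453 62 -520 0 -7.5 0 0" --newtons 20

```text
time: 1.85
position: [0.4032, 0.0829, 0.178]
tool_rot: [-0.698, 0.11, -0.111, 0.699]
ft_force: [0.9, 0.2, -0.0]
grip_width: 0.0149
```

```bash
python3 -c "
from h import *
go(-88,-35,100);print(get_obs()['grip_width'])"
```

```text
t 1.85 TCP L [-193.1  123.4] 178.0 shift [ 104.9   78.1 -158.5] yawerr 0.02
0.014873724220548985
```

Emit:
drive_tool --pt "105 60 -158 0 0 0 0" --pt "105 60 -158 0 0 0 0" --pt "105 60 -158 0 0 0 0" --pt "105 60 -158 0 0 0 0" --pt "105 60 -158 0 0 0 0" --pt "105 60 -158 0 0 0 0" --pt "105 60 -158 0 0 0 0" --pt "105 60 -158 0 0 0 0"

```text
time: 2.65
position: [0.4532, -0.0962, 0.1182]
tool_rot: [-0.699, 0.11, -0.109, 0.699]
ft_force: [0.0, 0.8, 1.3]
grip_width: 0.0005
```

```bash
python3 - <<'E'
from h import *
go(-88,-35,47)
a=camera("top"); b=camera("scene")
c=np.vstack([cv2.resize(a[135:225,235:335],None,fx=3.2,fy=3.2,interpolation=cv2.INTER_CUBIC),cv2.resize(b[190:280,215:315],None,fx=3.2,fy=3.2,interpolation=cv2.INTER_CUBIC)])
cv2.imwrite("pics/c3.png",c);s=get_obs();print(proj("top",s["position"]),proj("scene",s["position"]),s["grip_width"])
E
```

```text
t 2.65 TCP L [-90.3 -31.6] 118.2 shift [ 2.3 71.2 -3.4] yawerr 0.14
[281.7, 204.2] [234.5, 195.3] 0.00035270276114579536
```

View pics/c3.png

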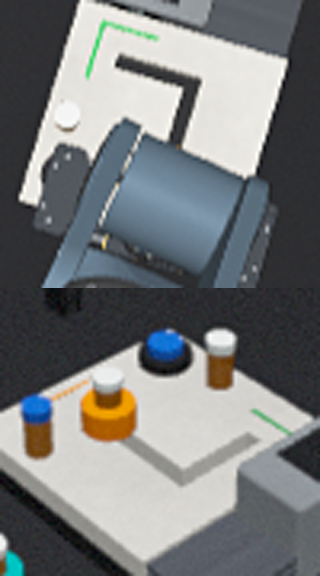

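The scene view shows the shut fingertips hovering at (62,310 in the crop), close to the predicted pixel. The puck and vials are clear, so I'm descending behind the puck.

Emit:
drive_tool --pt "2 30 -5 0 0 0 0" --pt "2 55 -5 0 0 0 0" --pt "2 65 -5 0 0 0 0" --pt "2 69 -5 0 0 0 0" --pt "2 69 -5 0 0 0 0" --pt "2 69 -5 0 0 0 0"

```text
time: 3.35
position: [0.4547, -0.1031, 0.0495]
tool_rot: [0.699, -0.11, 0.11, -0.698]
ft_force: [0.1, -0.4, -0.3]
grip_width: 0.0005
```

```bash
python3 - <<'E'
from h import *
go(-55,-36,48);b=camera("scene");s=get_obs();print(s["ft_force"].round(2),proj("scene",s["position"]))
cv2.imwrite("pics/c4.png",cv2.resize(b[190:280,205:325],None,fx=5,fy=5,interpolation=cv2.INTER_CUBIC))
E
```

```text
t 3.35 TCP L [-86.8 -37.7] 49.5 shift [31.8  1.5  1.7] yawerr 0.05
[-0.33 -0.27  0.25] [234.4, 219.2]
```

View pics/c4.png

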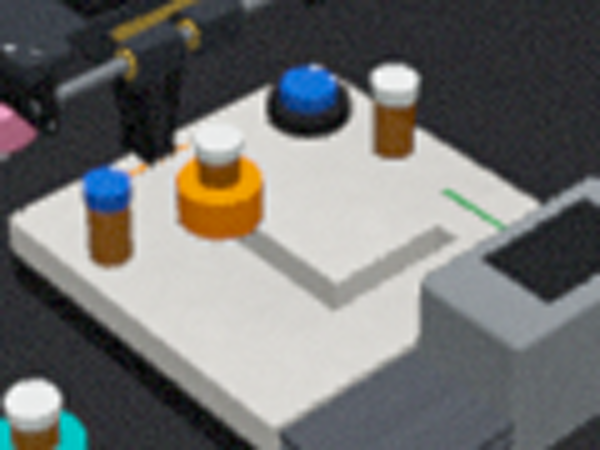

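The finger stands behind the puck at (153,158) in the crop, roughly on the slot line. I'm going 3 mm towards -y and pushing.

Emit:
drive_tool --pt "6 1 -1 0 0 0 0" --pt "12 2 -2 0 0 0 0" --pt "16 2 -2 0 0 0 0" --pt "20 2 -2 0 0 0 0" --pt "24 2 -2 0 0 0 0" --pt "28 2 -2 0 0 0 0" --pt "32 2 -2 0 0 0 0" --pt "36 2 -2 0 0 0 0" --pt "40 2 -2 0 0 0 0" --pt "44 2 -2 0 0 0 0"

```text
time: 4.4
position: [0.496, -0.1188, 0.0467]
tool_rot: [0.699, -0.11, 0.11, -0.698]
ft_force: [-1.1, -0.3, 1.3]
grip_width: 0.0008
```

Emit:
drive_tool --pt "5 0 0 0 0 0 0" --pt "10 0 0 0 0 0 0" --pt "15 0 0 0 0 0 0" --pt "20 0 0 0 0 0 0" --pt "25 0 0 0 0 0 0" --pt "30 0 0 0 0 0 0" --pt "34 0 0 0 0 0 0" --pt "37 0 0 0 0 0 0" --pt "39 0 0 0 0 0 0" --pt "40 0 0 0 0 0 0"

```text
time: 5.4
position: [0.5334, -0.1308, 0.0467]
tool_rot: [-0.698, 0.11, -0.11, 0.699]
ft_force: [-2.2, 1.7, 0.1]
grip_width: 0.0001
```

```bash
python3 - <<'E'
from h import *
go(23,-39,47);b=camera("scene");s=get_obs();print(s["ft_force"].round(2),proj("scene",s["position"]))
cv2.imwrite("pics/c5.png",cv2.resize(b[190:280,205:325],None,fx=5,fy=5,interpolation=cv2.INTER_CUBIC))
E
```

```text
t 5.4 TCP L [ -3.3 -39.8] 46.7 shift [26.3 -0.3  0.8] yawerr 0.02
[-1.35  2.52  1.59] [255.3, 235.5]
```

View pics/c5.png

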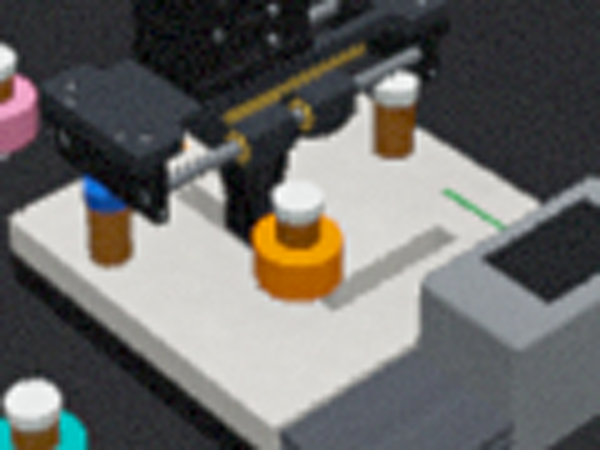

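The puck slides along the slot with about 1–2 N and now sits at (298,260) in the crop. I'll continue to the corner stop.

Emit:
drive_tool --pt "4 0 1 0 0 0 0" --pt "8 0 2 0 0 0 0" --pt "12 0 2 0 0 0 0" --pt "15 0 2 0 0 0 0" --pt "18 0 2 0 0 0 0" --pt "20 0 2 0 0 0 0" --pt "21 0 2 0 0 0 0" --pt "22 0 2 0 0 0 0"

```text
time: 6.25
position: [0.5547, -0.1356, 0.0468]
tool_rot: [-0.698, 0.11, -0.11, 0.699]
ft_force: [-2.1, -0.0, 2.2]
grip_width: 0.0004
```

Emit:
drive_tool --pt "1 0 0 0 0 0 0" --pt "2 0 0 0 0 0 0" --pt "2 0 0 0 0 0 0"

```text
time: 6.55
position: [0.5572, -0.1365, 0.0468]
tool_rot: [0.699, -0.11, 0.11, -0.698]
ft_force: [-1.6, 0.2, 1.3]
grip_width: 0.0002
```

Emit:
drive_tool --pt "1 0 0 0 0 0 0" --pt "2 0 0 0 0 0 0" --pt "2 0 0 0 0 0 0"

```text
time: 6.85
position: [0.5587, -0.1369, 0.0468]
tool_rot: [-0.698, 0.11, -0.11, 0.699]
ft_force: [-3.6, 0.0, 1.5]
grip_width: 0.0004
```

Emit:
drive_tool --pt "1 0 0 0 0 0 0" --pt "1 0 0 0 0 0 0"

```text
time: 7.05
position: [0.5588, -0.1369, 0.0467]
tool_rot: [-0.698, 0.111, -0.109, 0.699]
ft_force: [-4.4, 1.2, 3.4]
grip_width: 0.0004
```

Emit:
drive_tool --pt "1 0 0 0 0 0 0" --pt "1 0 0 0 0 0 0"

```text
time: 7.25
position: [0.5588, -0.1369, 0.0467]
tool_rot: [-0.698, 0.112, -0.109, 0.699]
ft_force: [-6.5, 0.4, 5.2]
grip_width: 0.0006
```

Emit:
drive_tool --pt "1 0 0 0 0 0 0" --pt "1 0 0 0 0 0 0"

```text
time: 7.45
position: [0.5589, -0.1369, 0.0467]
tool_rot: [-0.698, 0.112, -0.108, 0.699]
ft_force: [-7.2, 1.0, 6.2]
grip_width: 0.0004
```

Contact stop reached: the pose holds at 0.5588 while the force rises. The puck is at the corner. Backing off and going round.

Emit:
drive_tool --pt "-6 0 0 0 0 0 0" --pt "-18 0 0 0 0 0 0" --pt "-24 0 -10 0 0 0 0" --pt "-24 0 -30 0 0 0 0" --pt "-24 0 -50 0 0 0 0" --pt "-18 0 -56 0 0 0 0" --pt "0 0 -56 0 0 0 0" --pt "20 0 -56 0 0 0 0" --pt "29 0 -56 0 0 0 0" --pt "29 0 -56 0 0 0 0"

```text
time: 8.45
position: [0.5739, -0.201, 0.0469]
tool_rot: [0.699, -0.109, 0.111, -0.698]
ft_force: [-0.0, 0.1, -0.3]
grip_width: 0.0006
```

```bash
python3 - <<'E'
from h import *
print((L([.5588,-.1369])*1000).round(1))
go(54,-60,47);b=camera("scene");s=get_obs();print(s["ft_force"].round(2),proj("scene",s["position"]))
cv2.imwrite("pics/c6.png",cv2.resize(b[190:290,205:325],None,fx=5,fy=5,interpolation=cv2.INTER_CUBIC))
E
```

```text
[ 22.7 -37.8]
t 8.45 TCP L [ 56.9 -94. ] 46.9 shift [-2.8 -0.2 34. ] yawerr 0.03
[-0.34  0.32 -0.25] [254.2, 257.3]
```

View pics/c6.png

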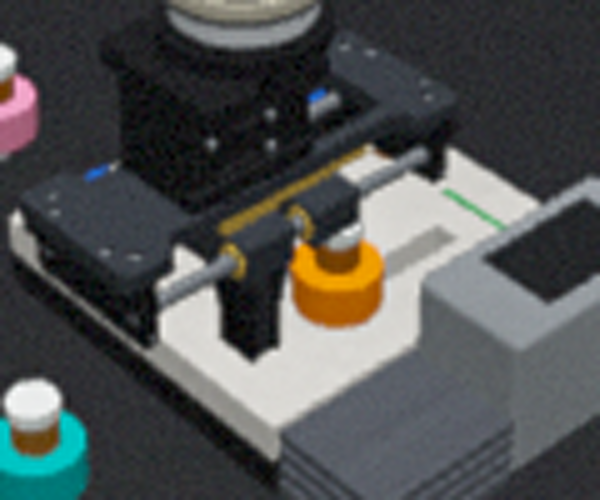

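The finger is at (255,345) with the puck at (337,285). The finger carriage passes close above the puck's cap, so I'm raising the tool 7 mm before pushing along +y.

Emit:
drive_tool --pt "-1 -4 3 0 0 0 0" --pt "-3 -7 6 0 0 0 0" --pt "-3 -7 10 0 0 0 0" --pt "-3 -7 14 0 0 0 0" --pt "-3 -7 18 0 0 0 0" --pt "-3 -7 21 0 0 0 0" --pt "-3 -7 24 0 0 0 0" --pt "-3 -7 27 0 0 0 0" --pt "-3 -7 30 0 0 0 0"

```text
time: 9.4
position: [0.5784, -0.1707, 0.0537]
tool_rot: [0.699, -0.11, 0.11, -0.698]
ft_force: [-1.0, -0.0, -0.3]
grip_width: 0.0003
```

Emit:
drive_tool --pt "0 0 3 0 0 0 0" --pt "0 0 7 0 0 0 0" --pt "0 0 10 0 0 0 0" --pt "0 0 13 0 0 0 0" --pt "0 0 16 0 0 0 0"

```text
time: 9.9
position: [0.5834, -0.1552, 0.0537]
tool_rot: [-0.698, 0.11, -0.11, 0.698]
ft_force: [-0.4, 0.2, -0.2]
grip_width: 0.0006
```

```bash
python3 - <<'E'
from h import *
go(54,-2,54);b=camera("scene");s=get_obs();print(s["ft_force"].round(2))
cv2.imwrite("pics/c7.png",cv2.resize(b[190:290,205:325],None,fx=5,fy=5,interpolation=cv2.INTER_CUBIC))
E
```

```text
t 9.9 TCP L [ 51.7 -47.5] 53.7 shift [ 2.3 -0.3 45.5] yawerr 0.02
[0.35 0.3  0.05]
```

View pics/c7.png

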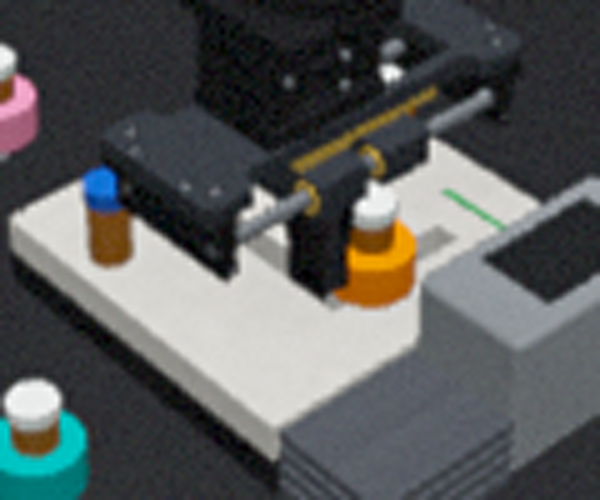

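The puck is round the corner at (375,270) and moving into the second leg, with almost no force. Continuing.

Emit:
drive_tool --pt "1 0 4 0 0 0 0" --pt "2 0 8 0 0 0 0" --pt "2 0 12 0 0 0 0" --pt "2 0 16 0 0 0 0" --pt "2 0 20 0 0 0 0" --pt "2 0 24 0 0 0 0" --pt "2 0 28 0 0 0 0" --pt "2 0 31 0 0 0 0" --pt "2 0 33 0 0 0 0" --pt "2 0 34 0 0 0 0"

```text
time: 10.95
position: [0.5958, -0.1235, 0.0538]
tool_rot: [-0.698, 0.11, -0.11, 0.698]
ft_force: [0.1, -0.7, -0.2]
grip_width: 0.0003
```

Emit:
drive_tool --pt "0 0 1 0 0 0 0" --pt "0 0 2 0 0 0 0" --pt "0 0 3 0 0 0 0" --pt "0 0 3 0 0 0 0"

```text
time: 11.35
position: [0.5966, -0.1208, 0.0538]
tool_rot: [-0.698, 0.11, -0.11, 0.699]
ft_force: [-0.0, 0.1, 1.4]
grip_width: 0.0007
```

Emit:
drive_tool --pt "0 0 1 0 0 0 0" --pt "0 0 2 0 0 0 0" --pt "0 0 2 0 0 0 0"

```text
time: 11.65
position: [0.5973, -0.1188, 0.0538]
tool_rot: [-0.698, 0.11, -0.11, 0.699]
ft_force: [-0.5, -0.5, -0.2]
grip_width: 0.0003
```

Emit:
drive_tool --pt "0 0 1 0 0 0 0" --pt "0 0 2 0 0 0 0" --pt "0 0 2 0 0 0 0"

```text
time: 11.95
position: [0.5979, -0.1169, 0.0538]
tool_rot: [-0.698, 0.11, -0.11, 0.699]
ft_force: [0.1, -1.0, -0.1]
grip_width: 0.0002
```

Emit:
drive_tool --pt "0 0 1 0 0 0 0" --pt "0 0 2 0 0 0 0" --pt "0 0 2 0 0 0 0"

```text
time: 12.25
position: [0.5985, -0.115, 0.0538]
tool_rot: [-0.698, 0.11, -0.11, 0.699]
ft_force: [-0.9, -0.9, -1.0]
grip_width: 0.0006
```

Emit:
drive_tool --pt "0 0 1 0 0 0 0" --pt "0 0 2 0 0 0 0" --pt "0 0 2 0 0 0 0"

```text
time: 12.55
position: [0.5991, -0.1131, 0.0538]
tool_rot: [-0.698, 0.11, -0.11, 0.699]
ft_force: [-0.4, 0.4, -0.5]
grip_width: 0.0007
```

Emit:
drive_tool --pt "0 0 1 0 0 0 0" --pt "0 0 2 0 0 0 0" --pt "0 0 2 0 0 0 0"

```text
time: 12.85
position: [0.5997, -0.1112, 0.0538]
tool_rot: [-0.698, 0.11, -0.11, 0.699]
ft_force: [0.3, -1.1, -0.5]
grip_width: 0.0004
```

Emit:
drive_tool --pt "0 0 1 0 0 0 0" --pt "0 0 2 0 0 0 0" --pt "0 0 2 0 0 0 0"

```text
time: 13.15
position: [0.6004, -0.1093, 0.0538]
tool_rot: [-0.698, 0.11, -0.11, 0.699]
ft_force: [-0.0, -0.8, 0.1]
grip_width: 0.0006
```

```bash
python3 - <<'E'
from h import *
go(54,-2,54);b=camera("scene");s=get_obs();print(s["ft_force"].round(2))
cv2.imwrite("pics/c8.png",cv2.resize(b[190:290,205:325],None,fx=5,fy=5,interpolation=cv2.INTER_CUBIC))
E
```

```text
t 13.15 TCP L [53.7  1.3] 53.8 shift [ 0.3 -0.2 -3.3] yawerr 0.02
[-0.66 -0.67 -0.47]
```

View pics/c8.png

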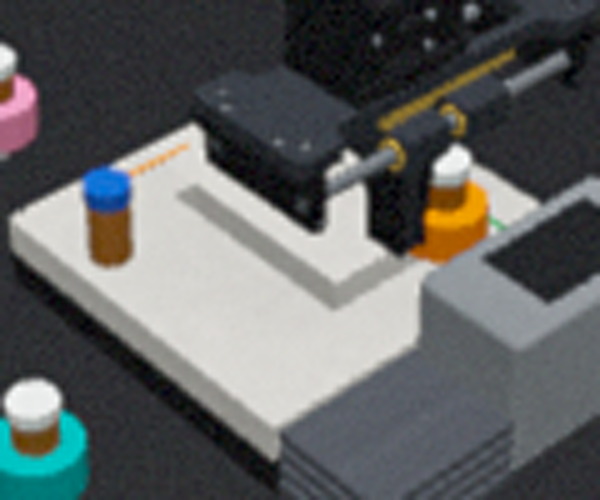

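The puck is at (450,220), nearly home with no stop force yet. Continuing in fine steps.

Emit:
drive_tool --pt "0 0 1 0 0 0 0" --pt "0 0 2 0 0 0 0" --pt "0 0 2 0 0 0 0"

```text
time: 13.5
position: [0.6007, -0.1087, 0.0541]
tool_rot: [0.699, -0.11, 0.11, -0.698]
ft_force: [-2.6, -4.7, 1.8]
grip_width: 0.0006
```

Emit:
drive_tool --pt "0 0 1 0 0 0 0" --pt "0 0 2 0 0 0 0" --pt "0 0 2 0 0 0 0"

```text
time: 13.8
position: [0.6011, -0.1084, 0.0545]
tool_rot: [0.7, -0.11, 0.11, -0.697]
ft_force: [-4.1, -8.0, 3.7]
grip_width: 0.0003
```

Emit:
drive_tool --pt "0 0 1 0 0 0 0" --pt "0 0 2 0 0 0 0" --pt "0 0 2 0 0 0 0"

```text
time: 14.1
position: [0.6014, -0.1081, 0.0548]
tool_rot: [0.701, -0.109, 0.109, -0.696]
ft_force: [-6.0, -13.0, 4.9]
grip_width: 0.0006
```

Emit:
drive_tool --pt "0 0 1 0 0 0 0" --pt "0 0 1 0 0 0 0"

```text
time: 14.3
position: [0.6016, -0.108, 0.055]
tool_rot: [0.701, -0.109, 0.109, -0.696]
ft_force: [-7.3, -15.3, 6.5]
grip_width: 0.0004
```

Dead stop, about 15 N against it. Backing off and lifting.

Emit:
drive_tool --pt "0 0 -6 0 0 0 0" --pt "0 0 -12 0 0 0 0" --pt "0 0 -20 0 0 0 0" --pt "0 0 -28 0 0 0 0" --pt "0 -20 -28 0 0 0 0" --pt "0 -50 -28 0 0 0 0" --pt "0 -80 -28 0 0 0 0" --pt "-40 -80 -28 0 0 0 0" --pt "-80 -80 -28 0 0 0 0" --pt "-80 -80 -28 0 0 0 0"

```text
time: 15.3
position: [0.5098, -0.1012, 0.1329]
tool_rot: [-0.697, 0.114, -0.106, 0.7]
ft_force: [-0.2, 1.0, 0.3]
grip_width: 0.0004
```

```bash
python3 - <<'E'
from h import *
go(-66,55,100);a=camera("top");b=camera("scene")
c=np.hstack([cv2.resize(a[125:225,235:315],None,fx=5,fy=5,interpolation=cv2.INTER_CUBIC),cv2.resize(b[190:290,245:325],None,fx=5,fy=5,interpolation=cv2.INTER_CUBIC)])
cv2.imwrite("pics/c9.png",c)
for z,r in((.04,0),(.088,0)): print(z,proj("top",[*W(.055,.035),z]),proj("scene",[*W(.055,.035),z]))
for c in("top","scene"):
  for t in("puck","start_top"):
    for r in mark_of(c,t)[:4]:print(c,t,round(r["conf"],2),np.round(r["location"],1),(L(ray(c,r["location"],.04 if t=="puck" else .055))*1000).round(1))
E
```

```text
t 15.3 TCP L [-34.9 -18.9] 132.9 shift [-30.6  33.3  73.8] yawerr 0.04
0.04 [272.8, 153.2] [293.8, 236.0]
0.088 [273.4, 150.7] [294.5, 220.2]
top puck 0.75 [345.8 180. ] [  40.3 -198.9]
top puck 0.51 [256.1 189.3] [-64.6  51.8]
top puck 0.5 [330.9 235.3] [-132.1 -202.1]
top start_top 0.53 [115.3 157.4] [-95.5 482.5]
top start_top 0.51 [254.7 190.4] [-70.   54.6]
scene puck 0.93 [213.9 289.6] [  69.9 -219.4]
scene puck 0.86 [295.8 235.2] [56.1 40.7]
scene puck 0.74 [202.5 215.2] [-167.4  -81.2]
scene puck 0.62 [170.7 251.9] [ -96.3 -222.4]
scene start_top 0.5 [270.7 252.8] [ 76.  -61.9]
scene start_top 0.4 [269.3 207.3] [-60.5  59.1]
```

View pics/c9.png

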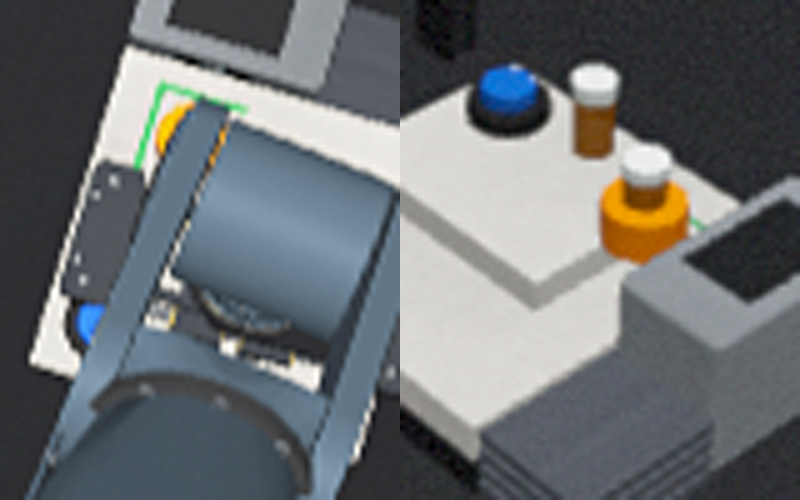

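Both views show the puck at home inside the green corner marks, upright, with both vials and the button undisturbed. Moving over the button.

Emit:
drive_tool --pt "-31 0 40 0 0 0 0" --pt "-31 0 74 0 0 0 0" --pt "-31 20 74 0 0 0 0" --pt "-31 40 74 0 0 0 0" --pt "-31 52 74 0 0 0 0" --pt "-31 57 74 0 0 0 0" --pt "-31 57 74 0 0 0 0"

```text
time: 16.3
position: [0.5111, -0.0251, 0.0761]
tool_rot: [-0.698, 0.111, -0.11, 0.698]
ft_force: [-0.5, 0.2, 0.7]
grip_width: 0.0004
```

```bash
python3 - <<'E'
from h import *
go(-66,55,55);b=camera("scene");s=get_obs();print(s["ft_force"].round(2),proj("scene",s["position"]))
cv2.imwrite("pics/c10.png",cv2.resize(b[180:280,215:335],None,fx=5,fy=5,interpolation=cv2.INTER_CUBIC))
E
```

```text
t 16.3 TCP L [-57.1  53.9] 76.1 shift [-8.9 21.1  1.1] yawerr -0.01
[ 0.49 -0.07 -0.29] [268.8, 201.8]
```

View pics/c10.png

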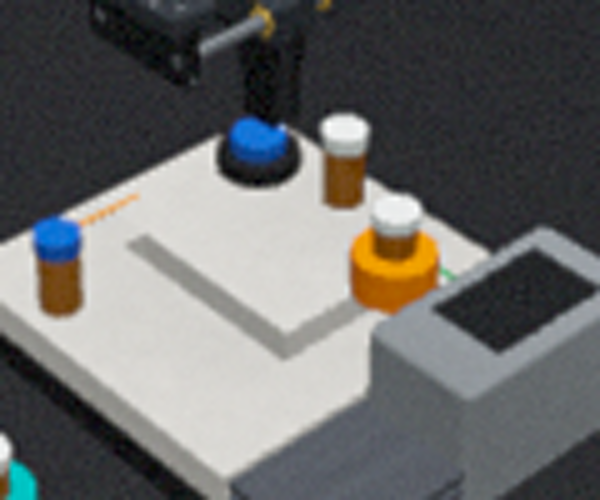

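The fingertips are at (272,120), just above the button at (258,138). Correcting 9 mm in x, then pressing slowly.

Emit:
drive_tool --pt "-9 0 1 0 0 0 0" --pt "-9 4 1 0 0 0 0" --pt "-9 8 1 0 0 0 0" --pt "-9 10 1 0 0 0 0" --pt "-9 12 1 0 0 0 0" --pt "-9 12 1 0 0 0 0"

```text
time: 16.95
position: [0.5028, -0.0212, 0.0645]
tool_rot: [-0.698, 0.11, -0.11, 0.698]
ft_force: [0.1, 0.2, 0.3]
grip_width: 0.0006
```

Emit:
drive_tool --pt "0 1 0 0 0 0 0" --pt "0 2 0 0 0 0 0" --pt "0 2 0 0 0 0 0"

```text
time: 17.25
position: [0.5027, -0.0211, 0.0627]
tool_rot: [-0.698, 0.11, -0.11, 0.698]
ft_force: [0.1, 0.1, 0.2]
grip_width: 0.0007
```

Emit:
drive_tool --pt "0 1 0 0 0 0 0" --pt "0 2 0 0 0 0 0" --pt "0 2 0 0 0 0 0"

```text
time: 17.55
position: [0.5028, -0.0211, 0.0609]
tool_rot: [0.698, -0.11, 0.11, -0.698]
ft_force: [-0.6, -1.0, 2.5]
grip_width: 0.0005
```

Emit:
drive_tool --pt "0 1 0 0 0 0 0" --pt "0 2 0 0 0 0 0" --pt "0 2 0 0 0 0 0"

```text
time: 17.85
position: [0.5028, -0.0211, 0.0588]
tool_rot: [-0.698, 0.11, -0.11, 0.698]
ft_force: [-0.4, -0.3, 4.1]
grip_width: 0.0004
```

Contact is at z≈0.062; pressing on.

Emit:
drive_tool --pt "0 1 0 0 0 0 0" --pt "0 2 0 0 0 0 0" --pt "0 2 0 0 0 0 0"

```text
time: 18.15
position: [0.5028, -0.0211, 0.0568]
tool_rot: [0.698, -0.11, 0.11, -0.698]
ft_force: [0.5, 0.4, 4.3]
grip_width: 0.0009
```

Emit:
drive_tool --pt "0 1 0 0 0 0 0" --pt "0 2 0 0 0 0 0" --pt "0 2 0 0 0 0 0"

```text
time: 18.45
position: [0.5029, -0.0211, 0.0562]
tool_rot: [0.699, -0.11, 0.11, -0.698]
ft_force: [-2.3, 1.5, 16.2]
grip_width: 0.0
```

Emit:
drive_tool --pt "0 1 0 0 0 0 0" --pt "0 1 0 0 0 0 0" --pt "0 1 0 0 0 0 0"

```text
time: 18.75
position: [0.5029, -0.0211, 0.0561]
tool_rot: [0.699, -0.11, 0.111, -0.698]
ft_force: [-3.4, 1.1, 22.8]
grip_width: 0.0007
```

The button bottomed out (5.9 mm of travel, then a stiff rise to 23 N). Releasing and lifting clear.

Emit:
drive_tool --pt "0 -4 0 0 0 0 0" --pt "0 -10 0 0 0 0 0" --pt "0 -20 0 0 0 0 0" --pt "0 -50 0 0 0 0 0" --pt "0 -90 0 0 0 0 0" --pt "-30 -120 40 0 0 0 0" --pt "-60 -130 80 0 0 0 0" --pt "-60 -130 120 0 0 0 0" --pt "-60 -130 150 0 0 0 0" --pt "-60 -130 150 0 0 0 0"

```text
time: 19.75
position: [0.4928, 0.1433, 0.1844]
tool_rot: [-0.698, 0.108, -0.109, 0.699]
ft_force: [-0.1, -0.0, 0.3]
grip_width: 0.0005
```

```bash
python3 - <<'E'
from h import *
s=get_obs();print(s["time"],s["position"],s["ft_force"].round(2))
a=camera("top");b=camera("scene")
cv2.imwrite("pics/c11.png",np.hstack([cv2.resize(a[105:225,235:315],None,fx=5,fy=5,interpolation=cv2.INTER_CUBIC),cv2.resize(b[180:300,235:315],None,fx=5,fy=5,interpolation=cv2.INTER_CUBIC)]))
E
```

```text
19.75 [0.4927938  0.14328805 0.1843838 ] [-0.14 -0.01  0.29]
```

The picture limit is reached, so I'll check numerically by colour in the top view.

```bash
python3 - <<'E'
from h import *
a=camera("top")
def cen(img,lo,hi,x0,y0,x1,y1):
    m=cv2.inRange(cv2.cvtColor(img,cv2.COLOR_BGR2HSV),lo,hi)[y0:y1,x0:x1];n,l,st,c=cv2.connectedComponentsWithStats(m)
    return [((c[i]+[x0,y0]).round(1),int(st[i][4])) for i in range(1,n) if st[i][4]>15]
old=np.load("top.npy")
for n,im in(("old",old),("now",a)):
    o=cen(im,(8,150,120),(28,255,255),235,105,335,225);b=cen(im,(100,120,80),(125,255,255),235,105,335,225)
    print(n,"orange",[(p.tolist(),k,(L(ray("top",p,.062))*1000).round(1)) for p,k in o]);print("  blue",[(p.tolist(),k) for p,k in b])
    w=im[165:177,250:262].mean(); print("  vial_a patch",w.round(1))
E
```

```text
old orange [([286.7, 187.3], 103, array([-34.3, -33.8]))]
  blue [([254.8, 189.0], 88), ([305.8, 196.1], 48)]
  vial_a patch 224.9
now orange [([272.7, 153.3], 102, array([51.1, 35. ]))]
  blue [([254.8, 189.0], 88), ([305.8, 196.1], 48)]
  vial_a patch 224.9
```

```bash
python3 -c "
from rig import *
print(hand_in())"
```

```text
the job is handed in; nothing more can be done
None
```

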